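# Load a flanged arbor into the tool-setting block

## Robot

A 6-joint arm with a two-finger parallel gripper is mounted at the origin on the work surface. World frame = base frame: x ahead of the robot, y to its left, z up, the work surface at z = 0. Lengths are in mm, angles in degrees, forces in N, time in s.
With the tool pointing down it reaches from about 300 to 750 mm from the base axis. Payload 8.5 kg.
Tool frame: the origin (TCP) lies on the centre line of the jaws, within the pads' length; the fingertips stand 14 mm ahead of it and the grasp point (between the pads) lies 5 mm behind it (ctrl.tips_ahead is the distance from the TCP to the fingertips, in mm); z points along the fingers, y is the direction in which the jaws open and shut (so a half turn about z gives the same grasp; the last joint's range is limited). The gripper opens to 88 mm and grips with 3 to 60 N. Pads are 18 mm wide; open, the fingers measure 123 mm over their backs; the gripper's body (75 mm by 187 mm) begins 45 mm behind the grasp point.
Start: joints at [53.669, 21.807, 74.336, -0, 83.858, -12.336], TCP at [223.655, 502.453, 252.748] pointing down, gripper open.
Joint ranges: [-178.18, 178.18], [-50.72, 133.34], [12.68, 142.11], [-81.47, 261.47], [9.98, 163.14], [-165.26, 165.26]. Speed limits (degrees/s): [136.94, 136.94, 180, 180, 180, 180].

## Interface

Orientations are given as a 3x3 rotation matrix whose columns are the frame's x, y, z axes.
In Python, from rig import ctrl gives the robot as it stands.
- The arm moves only by the tool arm_command, never from a script. Its argument "targets" is a list of rows, each a list of 3 entries, a list of its own where there are three numbers: the shift along the world's x, y, z as a fraction of full scale, then the turn about the world's z as a fraction of full scale, then the closure, from 0 (fully open) to 1 (shut). In form: [[[dx, dy, dz], twist, grip], ...]. A call has 1 to 20 rows; each row shifts and turns the commanded pose from where the row before left it; what a row does not reach is not made up. Full scale, the value 1, is 2 cm for a shift and 90 degrees for a turn. A row lasts 1/12 s, in which the tool goes at most 41.7 mm and 7.16 degrees, less where a joint would pass 70% of its speed; a pose out of reach is approached as far as the arm can. A call with a number of a shift or a turn outside -1 to 1 is refused whole. A call with a gripper value outside its range is refused whole. The fingers move at their own pace and stop on an object; "force" is the grip in N (left out, the last holds). Time passes only in rows, so rows that do not move let the fingers close. It gives the time, the measured TCP pose, the force and the opening at its end, in the units of the state.
- ctrl.read_state(): the state, without advancing time (a new reading comes with each control period).
- ctrl.camera(name): name is "scene" or "top"; returns (picture, depth): 400x640x3 uint8, red, green, blue; 400x640 float32, mm along the optical axis (not along the pixel's ray), 0 where there is no reading.
- ctrl.camera_info(name): a dict with "intrinsics" (3x3 intrinsics, pixels), "k1" (the pictures are not rectified: a ray, as slopes to the right and down, at radius r is drawn at 1 + k1 r^2 times it, then the intrinsics apply), "T" (4x4, takes a point from camera to world coordinates). Camera axes: x right, y up, looking along -z (the intrinsics and any distortion apply to the point x, -y, -z); pixel columns grow to the right and rows downward; lengths in mm; the calibration is good to about 2 mm. A picture is of the moment at which its call begins. camera_info takes no time and is no camera call.
- ctrl.finish_job(): hands the job in, once; it reports no verdict.
The state is a dict: "time": time; "joint_positions": joint angles; "qvel": joint speeds; "joint_torque": joint torques, N m; "tcp_pos": TCP position; "ee_rot": TCP orientation; "wrist_force": force on the tool from outside, world axes, zero at the start; "moment": the same for the moment, N m; "opening": finger opening in mm.
Only numpy, scipy, OpenCV 4.12 (cv2) and the standard library are available. Lean on these libraries where they do the work, as an engineer would, in place of code of your own. Each camera call takes 0.05 s, during which the arm holds its last target.

## Task

Slide the retaining gate of the aluminium tool-setting block open, take the smaller of the two flanged steel arbors standing on the bench and lower it gently, shank down, into the block's round pocket until its flange rests on the block. Then slide the gate fully home again so that its fork straddles the arbor's stem over the flange, and let go.

Things in the scene. Friction and masses are not known exactly. Their poses are not given: they have to be found in the camera images.
- arbor: The arbor to load: bare steel, 92 mm tall, upright, about 0.55 kg; origin at its foot, z up. Shank 38 mm wide, 30 mm long (lowest 12 mm tapers to 30 mm), flange 70 mm wide, 12 mm thick, stem 22 mm wide, 50 mm long. Two others stand near and trade places with it: one far larger (120 mm tall, flange 96 mm, stem 34 mm, too big for the pocket), one with a like stem but no flange.
- arbor_stem (a point): Where to grip that arbor: the centre of its stem, on the axis, 25 mm above the flange's top face, 25 mm below the stem's top, 67 mm above the foot; z runs up the axis.
- pocket (a point): Centre of the pocket's mouth, on the fixed grey aluminium block's top face, 50 mm above the bench; through hole 52 mm wide in a 110 by 110 mm block. z up; y points level, the way the gate opens. On that side, 56 to 216 mm away, is the gate's bed (110 mm wide) with rails up to 80 mm above the bench. A loaded arbor's flange rests on the top face, its stem's centre 37 mm above this point.
- gate (a joint): Travel of the gate, m: 0 fully home, 0.100 fully open, along the pocket's y; friction about 2.5 N, stays where left. Flat dark steel plate 8 mm thick, 78 mm wide, top 74 mm above the bench, ending in a fork with a slot 42 mm wide. Home, the tines reach 30 mm past the pocket's axis and the slot ends 20 mm from it on the y side, so no flange passes; open, the tines' tips are 70 mm clear of the axis.
- gate_post (a point): Centre of the gate's grip, an upright black steel post 18 mm in diameter, 44 mm tall, on the gate plate (foot 74 mm, top 118 mm, this point 96 mm above the bench). It moves with the gate: 85 mm from the pocket's axis along the pocket's y with the gate home, 185 mm fully open.
Things that resemble listed ones, but are neither listed nor needed, are in the scene too. Leave any brown look-alike of the arbor alone.

How it is judged (in metres and radians):
On the way, in this order (a step that is already met when the one before it is completed fails the run):
1. the gate is slid open, at least 60 mm (value of joint gate above 0.06 m), for 0.2 s.
2. the small flanged arbor is seated upright in the pocket, flange on the block (horizontal distance between arbor_stem and pocket below 0.012 m and z of arbor_stem in the frame of pocket between 0.031 and 0.043 m and angle between arbor_stem's own z axis and vertical below 0.15 rad), for 0.2 s.
At the end, for the whole second after the job is handed in: The small flanged arbor stands at rest in the pocket: stem within 12 mm of the pocket's axis, its centre 31 to 43 mm above the pocket's mouth, tilted less than 0.15 rad; and the gate is within 12 mm of fully home (all of step 2 and value of joint gate below 0.012 m and linear speed of arbor below 0.02 m/s); the robot touches nothing.
It fails at once if the arbor is dropped into the pocket (faster than 0.7 m/s just above it) instead of being lowered (linear speed of arbor above 0.7 m/s and horizontal distance between arbor_stem and pocket below 0.03 m and z of arbor_stem in the frame of pocket below 0.08 m).
It also fails if it takes over 58 s, if anything falls off the work surface, if the arm or the gripper's body presses on something with over 40 N, if the wrist force passes 120 N, or if a joint passes its speed limit or range.

## Working session

There is one attempt and no reset: what is moved stays moved. The work goes in short steps, Python scripts to look and compute and a tool call to move; the robot and the scene stay as the last step left them, time stands still between calls to the robot, and variables do not carry over. Pictures are saved under pics/ and viewed, and the job is handed in when it is done.

Besides the shell and the picture viewer there is one more tool, called as name(argument=value, ...) on one line, values as JSON. arm_command: Moves the arm, as the interface text tells. Its arguments: {"type":"object","properties":{"targets":{"type":"array","items":{"type":"array"}},"force":{"type":"number"}},"required":["targets"]}

```bash
mkdir -p pics
python3 - <<'E'
from rig import ctrl
import cv2,numpy as np
for n in("scene","top"):
    p,d=ctrl.camera(n); cv2.imwrite(f"pics/{n}0.png",p[:,:,::-1]); np.savez(f"{n}0.npz",p=p,d=d)
    i=ctrl.camera_info(n); print(n,np.round(i["intrinsics"],1).tolist(),i["k1"],np.round(i["T"],3).tolist())
s=ctrl.read_state(); print(s["time"],s["tcp_pos"],s["ee_rot"],s["opening"],ctrl.tips_ahead)
E
```

```text
scene [[385.0, 0.0, 320.3], [0.0, 385.0, 202.1], [0.0, 0.0, 1.0]] -0.04478863993966766 [[-0.778, -0.346, 0.524, 933.218], [0.627, -0.398, 0.669, 389.281], [-0.022, 0.85, 0.527, 498.658], [0.0, 0.0, 0.0, 1.0]]
top [[376.2, 0.0, 317.0], [0.0, 376.2, 194.4], [0.0, 0.0, 1.0]] -0.09011202058501266 [[-0.027, 0.995, -0.095, 422.428], [-1.0, -0.027, 0.004, -106.13], [0.001, 0.095, 0.995, 1043.846], [0.0, 0.0, 0.0, 1.0]]
0.1 [223.53972402 502.27715009 252.22693448] [[-9.13562324e-01  4.06698066e-01 -7.50079797e-04]
 [ 4.06698668e-01  9.13561797e-01 -1.01860101e-03]
 [ 2.70981185e-04 -1.23561196e-03 -9.99999200e-01]] 88.2434689145311 14.0
```

View pics/scene0.png

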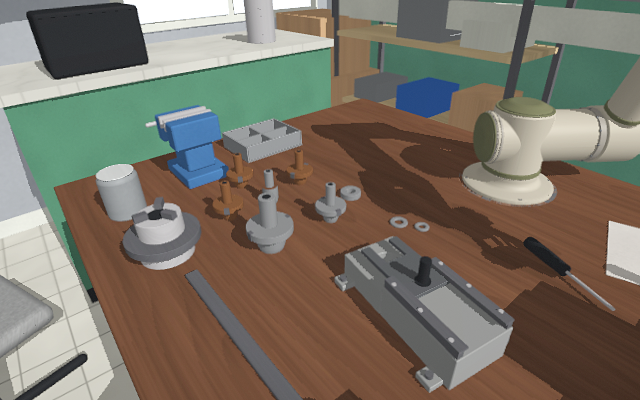

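View pics/top0.png

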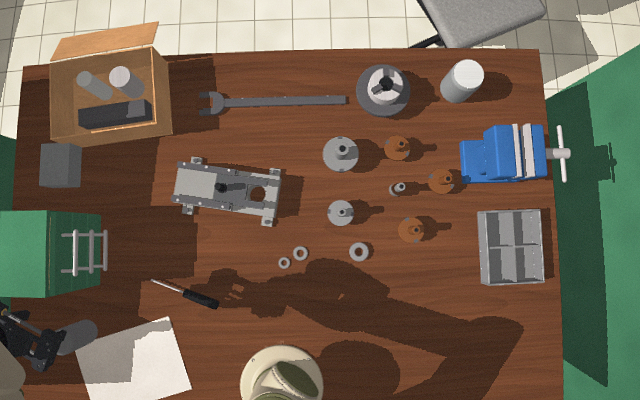

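```bash
cat > h.py <<'E'
import numpy as np,cv2
from rig import ctrl
def rays(n,uv):
    i=ctrl.camera_info(n); K=np.array(i["intrinsics"],float); T=np.array(i["T"]); k=i["k1"]
    q=cv2.undistortPoints(np.array(uv,float).reshape(-1,1,2),K,np.array([k,0,0,0,0.])).reshape(-1,2)
    d=np.c_[q[:,0],-q[:,1],-np.ones(len(q))]
    return T[:3,3],d@T[:3,:3].T
def onplane(n,uv,z):
    o,d=rays(n,uv); return o+d*((z-o[2])/d[:,2])[:,None]
def bydepth(n,uv,dep):
    o,d=rays(n,uv); return o+d*np.array(dep)[:,None]
def cloud(n,d):
    v,u=np.indices(d.shape); P=bydepth(n,np.c_[u.ravel(),v.ravel()],d.ravel()).reshape(*d.shape,3); P[d==0]=np.nan; return P
E
python3 - <<'E'
from h import *
a=np.load("top0.npz");p=a["p"][:,:,::-1]
c1=cv2.resize(p[160:240,160:300],None,fx=5,fy=5,interpolation=cv2.INTER_CUBIC)
cv2.imwrite("pics/cropblk.png",c1)
cv2.imwrite("pics/croparb.png",cv2.resize(p[130:245,310:470],None,fx=5,fy=5,interpolation=cv2.INTER_CUBIC))
s=np.load("scene0.npz")["p"][:,:,::-1]
cv2.imwrite("pics/cropsc.png",cv2.resize(s[140:270,200:360],None,fx=4.5,fy=4.5,interpolation=cv2.INTER_CUBIC))
P=cloud("top",a["d"])
for u,v in((341,153),(341,212),(398,188),(343,150),(347,212),(258,194),(223,187),(200,185),(330,230)): print(u,v,np.round(P[v,u],1))
E
```

```text
341 153 [ 612.8 -172.5  119.9]
341 212 [ 466.8 -169.4   92.5]
398 188 [ 524.6 -318.5   87.4]
343 150 [ 620.  -177.7  121. ]
347 212 [ 468.7 -188.8   42.1]
258 194 [527.3  54.3   1.1]
223 187 [538.3 129.6  94.4]
200 185 [548.7 197.9  66.6]
330 230 [ 422.1 -143.6   -0.5]
```

View pics/cropblk.png

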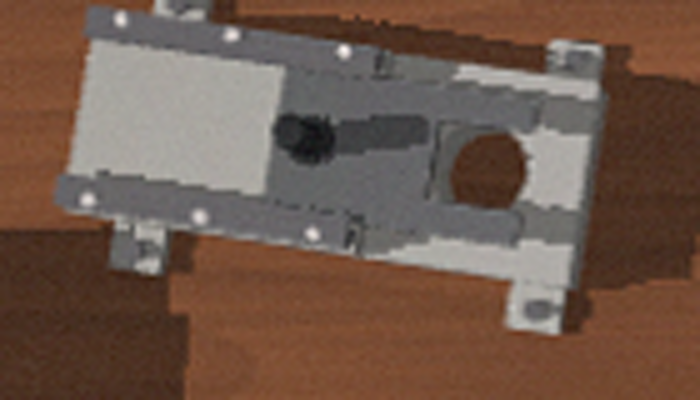

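View pics/croparb.png

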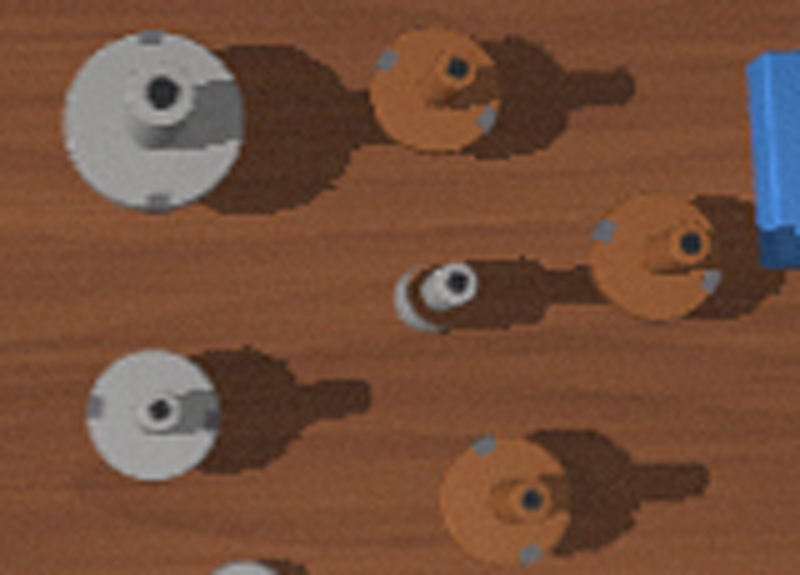

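View pics/cropsc.png

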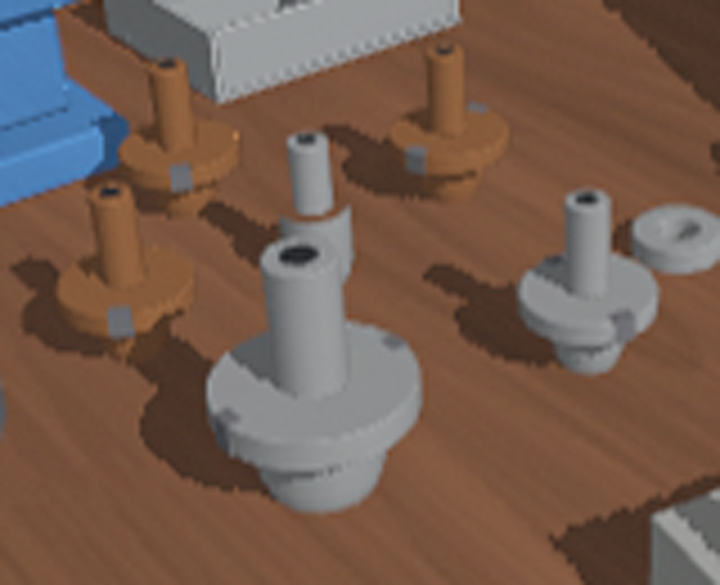

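Run:
```python
from h import *
a=np.load("top0.npz");P=cloud("top",a["d"]);hsv=cv2.cvtColor(a["p"],cv2.COLOR_RGB2HSV)
S=P[160:240,160:300].reshape(-1,3); 
m=(S[:,2]>40)&(S[:,2]<86); Q=S[m]
r=cv2.minAreaRect(Q[:,:2].astype(np.float32)); print("all",r, np.round(cv2.boxPoints(r),1).tolist())
for lo,hi in((45,55),(58,71),(71,77),(77,86),(100,125)):
    q=S[(S[:,2]>lo)&(S[:,2]<hi)]
    if len(q)>5: r=cv2.minAreaRect(q[:,:2].astype(np.float32)); print(lo,len(q),np.round(np.median(q,0),1),np.round(cv2.boxPoints(r),1).tolist(), r)
# arbor
A=P[185:240,315:365].reshape(-1,3)
f=A[(A[:,2]>36)&(A[:,2]<47)]; t=A[(A[:,2]>84)&(A[:,2]<98)]
print("flange",len(f),cv2.minEnclosingCircle(f[:,:2].astype(np.float32)),np.median(f[:,2])); print("top",len(t),np.mean(t,0),cv2.minEnclosingCircle(t[:,:2].astype(np.float32)))
m=((hsv[:,:,1]<70)&(hsv[:,:,2]>90)).astype(np.uint8); m[:185]=0;m[236:]=0;m[:,:315]=0;m[:,365:]=0
c=max(cv2.findContours(m,0,2)[0],key=cv2.contourArea); e=cv2.fitEllipse(c); print(e,onplane("top",[e[0]],42)); h=cv2.convexHull(c);e=cv2.fitEllipse(h); print(e,onplane("top",[e[0]],42))
# post top
g=S[(S[:,2]>108)]; print("post",len(g),g.mean(0) if len(g) else 0)
# hole
print("hole edge -y", onplane("top",[[160+527/5,160+172/5]],50), "stemtop",onplane("top",[[310+160/5,130+410/5]],92))
b=np.load("scene0.npz");P2=cloud("scene",b["d"])
A=P2.reshape(-1,3);A=A[(abs(A[:,0]-467)<60)&(abs(A[:,1]+170)<60)]
f=A[(A[:,2]>39)&(A[:,2]<45)];t=A[(A[:,2]>60)&(A[:,2]<98)];print("scene flange",cv2.minEnclosingCircle(f[:,:2].astype(np.float32)),"stem",t.mean(0),t.max(0),t.min(0))
```

```text
all ((537.6832275390625, 132.25611877441406), (274.5717468261719, 110.59516906738281), 80.30977630615234) [[460.1000061035156, 6.199999809265137], [569.0999755859375, -12.399999618530273], [615.2999877929688, 258.29998779296875], [506.29998779296875, 276.8999938964844]]
45 862 [513.4  25.4  51. ] [[460.1000061035156, 6.5], [569.0999755859375, -12.199999809265137], [603.2999877929688, 187.5], [494.29998779296875, 206.1999969482422]] ((531.6943359375, 97.0009994506836), (202.6273651123047, 110.57567596435547), 80.281005859375)
58 1172 [550.7 211.   64.9] [[474.5, 29.600000381469727], [581.0999755859375, 22.5], [597.4000244140625, 268.3999938964844], [490.79998779296875, 275.3999938964844]] ((535.9434814453125, 148.9789276123047), (246.37429809570312, 106.82597351074219), 86.1955337524414)
71 1004 [531.7  98.1  74.8] [[466.1000061035156, 32.79999923706055], [567.0, 14.899999618530273], [607.5999755859375, 244.8000030517578], [506.70001220703125, 262.70001220703125]] ((536.8750610351562, 138.8007049560547), (233.45936584472656, 102.49028778076172), 79.98225402832031)
77 930 [536.3 170.  
[... 703 characters left out ...]
.92861938476562), 10.48513412475586)
((339.8981018066406, 212.60096740722656), (24.968921661376953, 25.69454574584961), 6.039853096008301) [[ 467.60878594 -169.80540236   42.        ]]
((340.27838134765625, 212.62831115722656), (25.8303279876709, 26.458866119384766), 87.61920166015625) [[ 467.50829949 -170.81687208   42.        ]]
post 46 [538.05671704 137.27990779 117.89924604]
hole edge -y [[520.8309844  27.0329087  50.       ]] stemtop [[ 466.7303127  -172.00138816   92.        ]]
scene flange ((466.3449401855469, -169.7821044921875), 35.575401306152344) stem [ 469.50754819 -166.03168232   78.67662169] [ 477.73305691 -159.05695599   92.41043554] [ 454.68023535 -179.5928773    60.29590139]
```

The steel candidates in the top view are:
- (341,153): 120 mm tall, wide flange, so it's the large one.
- (398,188): no flange.
- (341,212): measured top at z≈92 and flange diameter ≈70 mm. This matches the arbor description, and the enlarged crop shows bare steel.

The brown ones at (397,148), (441,181) and (411,230) stay untouched.

Measured positions:
- **Arbor:** about (467.1, -170.3).
- **Pocket:** about (524.2, 53.0), with its y axis at 80.4°.
- **Post:** (538.2, 137.2). It is 85 mm from the pocket, so the gate is home.

First I'll move above the post, with the jaws along the travel.

arm_command(targets=[[[0.786, -0.913, 0], 0.079, 0], [[0.786, -0.913, 0], 0.079, 0], [[0.786, -0.913, 0], 0, 0], [[0.786, -0.913, 0], 0, 0], [[0.786, -0.913, 0], 0, 0], [[0.786, -0.913, 0], 0, 0], [[0.786, -0.913, 0], 0, 0], [[0.786, -0.913, 0], 0, 0], [[0.786, -0.913, 0], 0, 0], [[0.786, -0.913, 0], 0, 0], [[0.786, -0.913, 0], 0, 0], [[0.786, -0.913, 0], 0, 0], [[0.786, -0.913, 0], 0, 0], [[0.786, -0.913, 0], 0, 0], [[0.786, -0.913, 0], 0, 0], [[0.786, -0.913, 0], 0, 0], [[0.786, -0.913, 0], 0, 0], [[0.786, -0.913, 0], 0, 0], [[0.786, -0.913, 0], 0, 0], [[0.786, -0.913, 0], 0, 0]], force=25)

```text
time: 1.77
tcp_pos: [538.6, 136.2, 252.4]
ee_rot: [[-0.985, 0.17, -0.001], [0.17, 0.985, -0.0], [0.001, -0.0, -1.0]]
wrist_force: [1.0, 0.4, 0.3]
opening: 88.1
```

arm_command(targets=[[[0, 0, -1], 0, 0], [[0, 0, -1], 0, 0], [[0, 0, -0.5], 0, 0], [[0, 0, 0], 0, 0], [[0, 0, 0], 0, 0]])

```text
time: 2.18
tcp_pos: [538.0, 137.4, 202.9]
ee_rot: [[-0.986, 0.169, -0.001], [0.169, 0.986, -0.0], [0.001, -0.0, -1.0]]
wrist_force: [-0.5, -0.2, 1.2]
opening: 88.2
```

Run:
```python
from h import *
s=ctrl.read_state(); print(s["time"],s["tcp_pos"],s["ee_rot"],s["wrist_force"])
p,d=ctrl.camera("scene");cv2.imwrite("pics/s1.png",p[:,:,::-1])
```

```text
2.1833 [538.00864664 137.43747191 202.8663571 ] [[-9.85540923e-01  1.69436316e-01 -6.51723020e-04]
 [ 1.69436355e-01  9.85541131e-01 -4.43487007e-06]
 [ 6.41548415e-04 -1.14796319e-04 -9.99999788e-01]] [-0.45112981 -0.24824698  1.18676388]
```

View pics/s1.png

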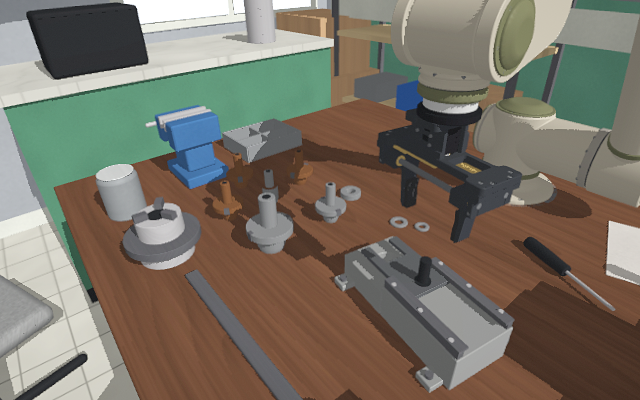

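Run:
```python
from h import *
i=ctrl.camera_info("scene");T=np.array(i["T"]);K=i["intrinsics"]
d=np.array([.168,.986])
for q in((538,137,188),(538-44*.168,137-44*.986,188),(538+44*.168,137+44*.986,188),(538,137,118)):
    c=T[:3,:3].T@(np.array(q)-T[:3,3]); r=c[:2]/-c[2]*(1+i["k1"]*(c[:2]@c[:2])/c[2]**2); print(K[0][0]*r[0]+K[0][2],-K[1][1]*r[1]+K[1][2])
```

```text
431.41182536901897 221.11901679824152
410.77600945078837 206.74091994631968
454.5952235731239 237.29985751139776
425.29548404521057 259.42904241858537
```

The image shows the fingertips at about (408,206) and (460,240), which is where they should be for straddling the post at (425,260). I'll descend and grip.

arm_command(targets=[[[0, 0, -0.8], 0, 0], [[0, 0, -0.8], 0, 0], [[0, 0, -0.8], 0, 0], [[0, 0, -0.8], 0, 0], [[0, 0, -0.7], 0, 0], [[0, 0, -0.6], 0, 0], [[0, 0, -0.5], 0, 0], [[0, 0, -0.3], 0, 0], [[0, 0, 0], 0, 0], [[0, 0, 0], 0, 0]])

```text
time: 3.07
tcp_pos: [538.4, 137.3, 97.3]
ee_rot: [[-0.985, 0.17, 0.001], [0.17, 0.985, 0.0], [-0.001, 0.0, -1.0]]
wrist_force: [-0.1, 0.2, 1.1]
opening: 88.1
```

arm_command(targets=[[[0, 0, 0], 0, 1], [[0, 0, 0], 0, 1], [[0, 0, 0], 0, 1], [[0, 0, 0], 0, 1], [[0, 0, 0], 0, 1], [[0, 0, 0], 0, 1], [[0, 0, 0], 0, 1], [[0, 0, 0], 0, 1], [[0, 0, 0], 0, 1], [[0, 0, 0], 0, 1], [[0, 0, 0], 0, 1], [[0, 0, 0], 0, 1]])

```text
time: 4.07
tcp_pos: [538.1, 137.3, 96.7]
ee_rot: [[-0.985, 0.17, 0.0], [0.17, 0.985, 0.0], [0.0, 0.0, -1.0]]
wrist_force: [0.9, 0.1, 0.0]
opening: 17.2
```

arm_command(targets=[[[0.034, 0.2, 0], 0, 1], [[0.068, 0.4, 0], 0, 1], [[0.068, 0.4, 0], 0, 1], [[0.068, 0.4, 0], 0, 1], [[0.068, 0.4, 0], 0, 1], [[0.068, 0.4, 0], 0, 1], [[0.068, 0.4, 0], 0, 1], [[0.068, 0.4, 0], 0, 1], [[0.068, 0.4, 0], 0, 1], [[0.068, 0.4, 0], 0, 1], [[0.068, 0.4, 0], 0, 1], [[0.068, 0.4, 0], 0, 1], [[0.034, 0.2, 0], 0, 1], [[0, 0, 0], 0, 1], [[0, 0, 0], 0, 1], [[0, 0, 0], 0, 1]])

```text
time: 5.4
tcp_pos: [554.8, 234.0, 96.8]
ee_rot: [[-0.985, 0.17, 0.001], [0.17, 0.985, 0.001], [-0.001, 0.002, -1.0]]
wrist_force: [4.8, 1.6, -3.4]
opening: 16.9
```

arm_command(targets=[[[0, 0, 0], 0, 0], [[0, 0, 0], 0, 0], [[0, 0, 0], 0, 0], [[0, 0, 0], 0, 0], [[0, 0, 0], 0, 0], [[0, 0, 0], 0, 0], [[0, 0, 0.5], 0, 0], [[0, 0, 0.95], 0, 0], [[0, 0, 0.95], 0, 0], [[0, 0, 0.95], 0, 0], [[0, 0, 0.95], 0, 0], [[0, 0, 0.95], 0, 0], [[0, 0, 0.95], 0, 0], [[0, 0, 0.45], 0, 0], [[0, 0, 0], 0, 0]])

```text
time: 6.65
tcp_pos: [554.9, 233.4, 232.3]
ee_rot: [[-0.985, 0.17, 0.004], [0.17, 0.985, 0.001], [-0.004, 0.002, -1.0]]
wrist_force: [-0.0, 0.3, -0.7]
opening: 88.3
```

Run:
```python
from h import *
s=ctrl.read_state(); print(s["time"],s["tcp_pos"],s["opening"],s["wrist_force"])
p,d=ctrl.camera("scene");cv2.imwrite("pics/s2.png",p[:,:,::-1])
```

```text
6.65 [554.90199492 233.41279604 232.28381723] 88.30688895673441 [-0.01675815  0.26565511 -0.715905  ]
```

View pics/s2.png

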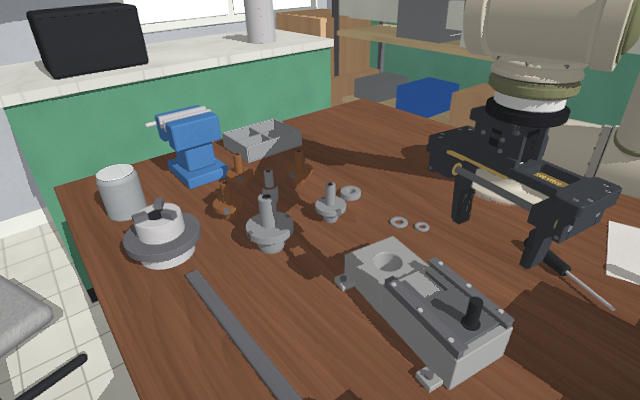

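The gate is open, with its post at (473,312) and the pocket clear at (388,262). Next I'll go above the arbor.

arm_command(targets=[[[-0.183, -0.842, 0], 0, 0], [[-0.183, -0.842, 0], 0, 0], [[-0.183, -0.842, 0], 0, 0], [[-0.183, -0.842, 0], 0, 0], [[-0.183, -0.842, 0], 0, 0], [[-0.183, -0.842, 0], 0, 0], [[-0.183, -0.842, 0], 0, 0], [[-0.183, -0.842, 0], 0, 0], [[-0.183, -0.842, 0], 0, 0], [[-0.183, -0.842, 0], 0, 0], [[-0.183, -0.842, 0], 0, 0], [[-0.183, -0.842, 0], 0, 0], [[-0.183, -0.842, 0], 0, 0], [[-0.183, -0.842, 0], 0, 0], [[-0.183, -0.842, 0], 0, 0], [[-0.183, -0.842, 0], 0, 0], [[-0.183, -0.842, 0], 0, 0], [[-0.183, -0.842, 0], 0, 0], [[-0.183, -0.842, 0], 0, 0], [[-0.183, -0.842, 0], 0, 0]])

```text
time: 8.37
tcp_pos: [480.4, -104.1, 228.5]
ee_rot: [[-0.985, 0.17, -0.002], [0.17, 0.985, 0.001], [0.002, 0.001, -1.0]]
wrist_force: [-0.8, 0.9, 0.0]
opening: 87.8
```

arm_command(targets=[[[-0.183, -0.842, 0], 0, 0], [[-0.183, -0.842, 0], 0, 0], [[-0.183, -0.842, 0], 0, 0], [[-0.183, -0.842, 0], 0, 0], [[0, 0, 0], 0, 0], [[0, 0, 0], 0, 0]])

```text
time: 8.87
tcp_pos: [466.1, -171.0, 228.7]
ee_rot: [[-0.985, 0.171, -0.002], [0.171, 0.985, 0.001], [0.002, 0.001, -1.0]]
wrist_force: [0.2, 0.2, -0.6]
opening: 88.0
```

Run:
```python
from h import *
s=ctrl.read_state(); print(s["time"],s["tcp_pos"],s["opening"],s["wrist_force"])
for n in("scene","top"):
    p,d=ctrl.camera(n);cv2.imwrite(f"pics/{n}3.png",p[:,:,::-1]);np.savez(n+"3.npz",p=p,d=d)
    if n=="scene": cv2.imwrite("pics/s3c.png",cv2.resize(p[140:340,230:430,::-1],None,fx=3,fy=3,interpolation=cv2.INTER_CUBIC))
    else: cv2.imwrite("pics/t3c.png",cv2.resize(p[140:250,160:360,::-1],None,fx=4,fy=4,interpolation=cv2.INTER_CUBIC))
```

```text
8.8667 [ 466.09239614 -170.98709783  228.6873846 ] 88.01224396820002 [ 0.21451268  0.17887608 -0.55014702]
```

View pics/s3c.png

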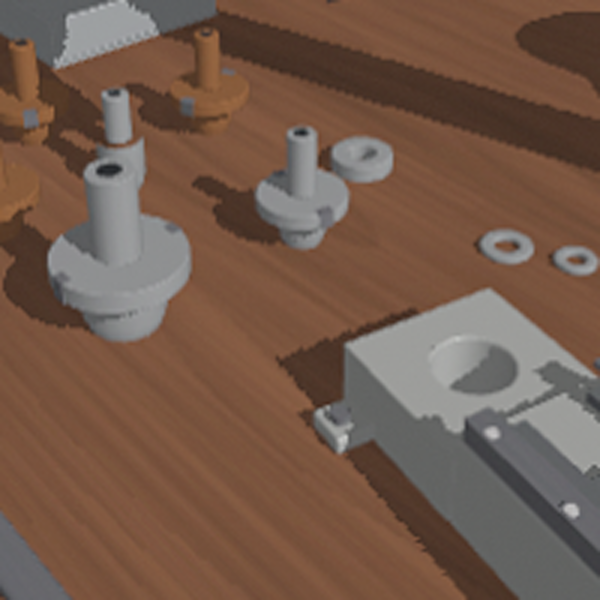

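View pics/t3c.png

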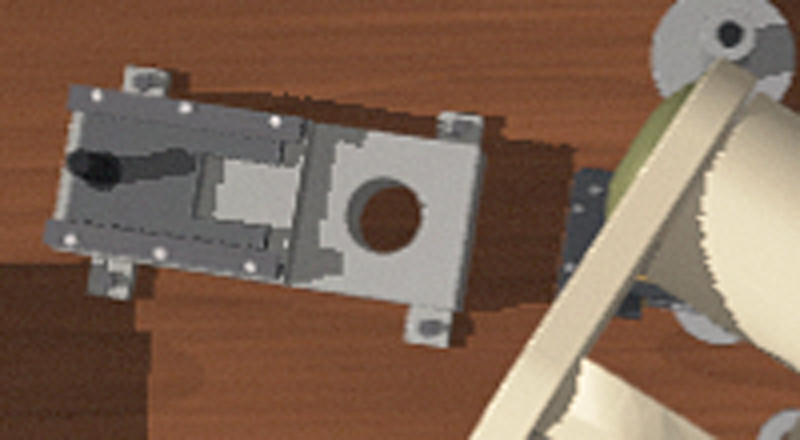

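Run:
```python
from h import *
print("pocket top",onplane("top",[[160+384/4,140+215.5/4]],50),"scene",onplane("scene",[[230+473.5/3,140+366/3]],50))
print("arbor top scene",onplane("scene",[[230+302/3,140+131/3]],92),"flange ctr scene",onplane("scene",[[230+302/3,140+191/3]],42))
```

```text
pocket top [[522.90225826  52.09924985  50.        ]] scene [[522.7968693   53.51331212  50.        ]]
arbor top scene [[ 464.31821734 -171.24895805   92.        ]] flange ctr scene [[ 465.87223949 -170.05177553   42.        ]]
```

Both views agree: pocket about (523.2, 53.0), arbor about (466.3, -170.5). The gripper is at (466.1, -171.0), so I'll descend to the stem.

arm_command(targets=[[[0, 0, -0.5], 0, 0], [[0, 0, -0.8], 0, 0], [[0, 0, -0.8], 0, 0], [[0, 0, -0.8], 0, 0], [[0, 0, -0.8], 0, 0], [[0, 0, -0.8], 0, 0], [[0, 0, -0.8], 0, 0], [[0, 0, -0.8], 0, 0], [[0, 0, -0.7], 0, 0], [[0, 0, -0.6], 0, 0], [[0, 0, -0.5], 0, 0], [[0, 0, -0.3], 0, 0], [[0.02, 0, -0.08], 0, 0], [[0, 0, 0], 0, 0], [[0, 0, 0], 0, 0]])

```text
time: 10.22
tcp_pos: [467.2, -170.8, 64.6]
ee_rot: [[-0.986, 0.169, 0.001], [0.169, 0.986, -0.0], [-0.001, -0.0, -1.0]]
wrist_force: [0.3, 0.2, 0.4]
opening: 88.3
```

arm_command(targets=[[[0, 0, 0], 0, 1], [[0, 0, 0], 0, 1], [[0, 0, 0], 0, 1], [[0, 0, 0], 0, 1], [[0, 0, 0], 0, 1], [[0, 0, 0], 0, 1], [[0, 0, 0], 0, 1], [[0, 0, 0], 0, 1], [[0, 0, 0], 0, 1], [[0, 0, 0], 0, 1], [[0, 0, 0], 0, 1], [[0, 0, 0], 0, 1]], force=40)

```text
time: 11.22
tcp_pos: [467.0, -171.0, 64.1]
ee_rot: [[-0.985, 0.17, 0.0], [0.17, 0.985, -0.0], [-0.0, -0.0, -1.0]]
wrist_force: [-0.9, -0.3, -1.1]
opening: 21.2
```

arm_command(targets=[[[0, 0, 0.15], 0, 1], [[0, 0, 0.35], 0, 1], [[0, 0, 0.5], 0, 1], [[0, 0, 0.6], 0, 1], [[0, 0, 0.6], 0, 1], [[0, 0, 0.6], 0, 1], [[0, 0, 0.6], 0, 1], [[0, 0, 0.6], 0, 1], [[0, 0, 0.6], 0, 1], [[0, 0, 0.6], 0, 1], [[0, 0, 0.5], 0, 1], [[0, 0, 0.2], 0, 1], [[0, 0, 0.1], 0, 1], [[0, 0, 0], 0, 1], [[0, 0, 0], 0, 1]])

```text
time: 12.47
tcp_pos: [466.6, -170.7, 183.6]
ee_rot: [[-0.985, 0.17, -0.001], [0.17, 0.985, 0.001], [0.001, 0.001, -1.0]]
wrist_force: [-0.3, 0.0, -5.3]
opening: 21.3
```

arm_command(targets=[[[0.05, 0.2, 0], 0, 1], [[0.1, 0.4, 0], 0, 1], [[0.15, 0.6, 0], 0, 1], [[0.18, 0.7, 0], 0, 1], [[0.18, 0.7, 0], 0, 1], [[0.18, 0.7, 0], 0, 1], [[0.18, 0.7, 0], 0, 1], [[0.18, 0.7, 0], 0, 1], [[0.18, 0.7, 0], 0, 1], [[0.18, 0.7, 0], 0, 1], [[0.18, 0.7, 0], 0, 1], [[0.18, 0.7, 0], 0, 1], [[0.18, 0.7, 0], 0, 1], [[0.18, 0.7, 0], 0, 1], [[0.18, 0.7, 0], 0, 1], [[0.15, 0.6, 0], 0, 1], [[0.1, 0.5, 0], 0, 1], [[0.1, 0.4, 0], 0, 1], [[0, 0.1, 0], 0, 1], [[0, 0, 0], 0, 1]])

```text
time: 14.13
tcp_pos: [523.0, 53.6, 184.1]
ee_rot: [[-0.986, 0.169, -0.0], [0.169, 0.986, -0.0], [0.0, -0.0, -1.0]]
wrist_force: [-0.4, 1.0, -5.1]
opening: 20.8
```

Run:
```python
from h import *
s=ctrl.read_state(); print(s["time"],s["tcp_pos"],s["opening"],s["wrist_force"])
for n in("scene","top"):
    p,d=ctrl.camera(n);cv2.imwrite(f"pics/{n}4.png",p[:,:,::-1]);np.savez(n+"4.npz",p=p,d=d)
    if n=="scene": cv2.imwrite("pics/s4c.png",cv2.resize(p[120:320,300:500,::-1],None,fx=3,fy=3,interpolation=cv2.INTER_CUBIC))
```

```text
14.1333 [523.04912063  53.55783098 184.05223424] 20.831765099250912 [-0.42571975  1.00400796 -5.14029037]
```

View pics/s4c.png

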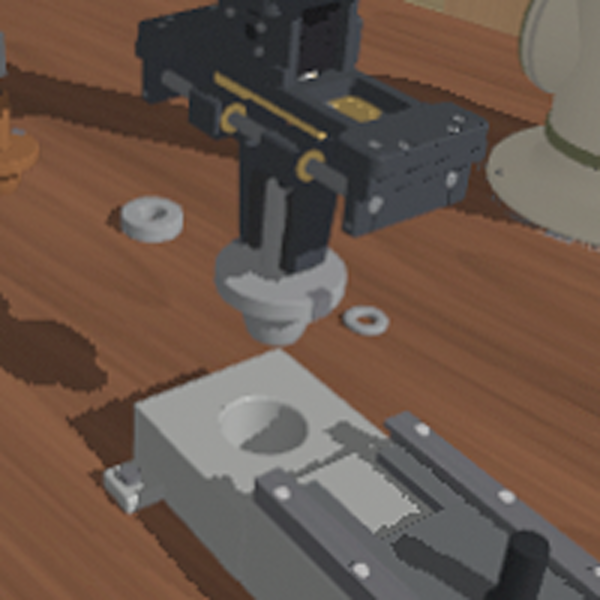

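View pics/top4.png

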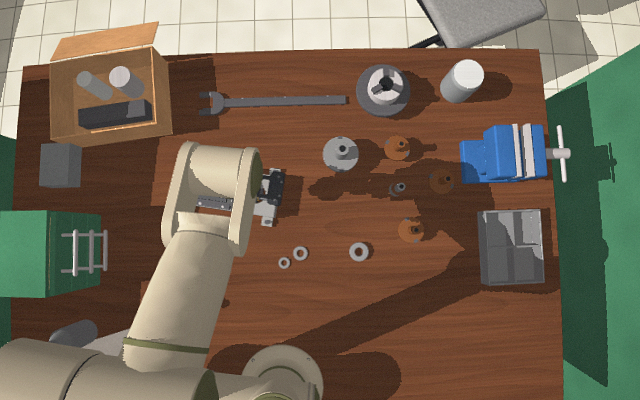

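Run:
```python
from h import *
a=np.load("scene4.npz");P=cloud("scene",a["d"]).reshape(-1,3)
q=P[(abs(P[:,0]-523)<60)&(abs(P[:,1]-53)<60)]
f=q[(q[:,2]>151)&(q[:,2]<164)]; print(len(f),cv2.minEnclosingCircle(f[:,:2].astype(np.float32)))
k=cv2.minAreaRect(f[:,:2].astype(np.float32));print(k)
t=q[(q[:,2]>159)&(q[:,2]<165)];print(len(t),np.median(t[:,2]),cv2.minEnclosingCircle(t[:,:2].astype(np.float32)),t.min(0),t.max(0))
i=ctrl.camera_info("scene");T=np.array(i["T"]);K=i["intrinsics"]
for z in(162,120):
    c=T[:3,:3].T@(np.array([523,53.5,z])-T[:3,3]); r=c[:2]/-c[2]*(1+i["k1"]*(c[:2]@c[:2])/c[2]**2); print((K[0][0]*r[0]+K[0][2]-300)*3,(-K[1][1]*r[1]+K[1][2]-120)*3)
```

```text
755 ((523.3740844726562, 54.24760055541992), 35.95909118652344)
((527.396240234375, 57.87299346923828), (58.58736801147461, 69.50261688232422), 36.191932678222656)
573 161.12529930892424 ((523.3740844726562, 54.24760055541992), 35.95909118652344) [488.34453794  18.29801231 159.04714125] [557.47015587  89.51614875 164.9793298 ]
278.09604622228386 265.71611612840917
272.2471850869608 329.3967304483974
```

The held arbor measures (523.4, 54.0), against the pocket at (523.2, 53.0), and the wrist reads about 5.1 N. It's centred, so I'll lower it gently.

arm_command(targets=[[[0, -0.03, -0.15], 0, 1], [[0, 0, -0.3], 0, 1], [[0, 0, -0.35], 0, 1], [[0, 0, -0.35], 0, 1], [[0, 0, -0.35], 0, 1], [[0, 0, -0.35], 0, 1], [[0, 0, -0.35], 0, 1], [[0, 0, -0.35], 0, 1], [[0, 0, -0.35], 0, 1], [[0, 0, -0.35], 0, 1], [[0, 0, -0.35], 0, 1], [[0, 0, -0.3], 0, 1], [[0, 0, -0.25], 0, 1], [[0, 0, -0.2], 0, 1], [[0, 0, -0.15], 0, 1], [[0, 0, 0], 0, 1], [[0, 0, 0], 0, 1]])

```text
time: 15.65
tcp_pos: [523.2, 52.5, 94.2]
ee_rot: [[-0.985, 0.17, 0.0], [0.17, 0.985, -0.0], [-0.0, -0.0, -1.0]]
wrist_force: [-0.8, -0.1, -4.8]
opening: 21.2
```

arm_command(targets=[[[0, 0, -0.1], 0, 1], [[0, 0, -0.1], 0, 1], [[0, 0, -0.1], 0, 1], [[0, 0, -0.1], 0, 1], [[0, 0, 0], 0, 1], [[0, 0, 0], 0, 1]])

```text
time: 16.15
tcp_pos: [523.1, 52.5, 86.0]
ee_rot: [[-0.985, 0.17, -0.0], [0.17, 0.985, 0.0], [0.0, -0.0, -1.0]]
wrist_force: [0.0, 0.1, -4.8]
opening: 20.9
```

arm_command(targets=[[[0, 0, -0.05], 0, 1], [[0, 0, -0.05], 0, 1], [[0, 0, 0], 0, 1], [[0, 0, 0], 0, 1]])

```text
time: 16.48
tcp_pos: [523.2, 52.5, 84.2]
ee_rot: [[-0.985, 0.17, 0.0], [0.17, 0.985, -0.0], [-0.0, 0.0, -1.0]]
wrist_force: [0.1, -0.7, -4.1]
opening: 21.0
```

arm_command(targets=[[[0, 0, -0.04], 0, 1], [[0, 0, 0], 0, 1], [[0, 0, 0], 0, 1]])

```text
time: 16.73
tcp_pos: [523.3, 52.4, 84.1]
ee_rot: [[-0.985, 0.17, 0.001], [0.17, 0.985, -0.0], [-0.001, -0.0, -1.0]]
wrist_force: [-3.1, -0.7, 6.5]
opening: 20.6
```

Contact is confirmed: the wrist went from -4 to +6.5 N at the expected height. I'll release with a partial opening and lift.

arm_command(targets=[[[0, 0, 0], 0, 0.45], [[0, 0, 0], 0, 0.45], [[0, 0, 0], 0, 0.45], [[0, 0, 0], 0, 0.45], [[0, 0, 0], 0, 0.45], [[0, 0, 0], 0, 0.45], [[0, 0, 0.2], 0, 0.45], [[0, 0, 0.4], 0, 0.45], [[0, 0, 0.6], 0, 0.45], [[0, 0, 0.8], 0, 0.45], [[0, 0, 0.8], 0, 0.45], [[0, 0, 0.8], 0, 0.45], [[0, 0, 0.8], 0, 0.45], [[0, 0, 0.8], 0, 0.45], [[0, 0, 0.5], 0, 0.45], [[0, 0, 0.1], 0, 0.45], [[0, 0, 0], 0, 0.45]])

```text
time: 18.15
tcp_pos: [523.3, 52.5, 200.2]
ee_rot: [[-0.985, 0.17, 0.002], [0.17, 0.985, -0.0], [-0.002, 0.0, -1.0]]
wrist_force: [-0.6, -0.7, -0.9]
opening: 48.2
```

Run:
```python
from h import *
s=ctrl.read_state(); print(s["time"],s["tcp_pos"],s["opening"],s["wrist_force"])
p,d=ctrl.camera("scene");cv2.imwrite("pics/s5c.png",cv2.resize(p[150:390,300:540,::-1],None,fx=2.5,fy=2.5,interpolation=cv2.INTER_CUBIC))
P=cloud("scene",d).reshape(-1,3)
q=P[(abs(P[:,0]-523)<60)&(abs(P[:,1]-53)<60)]
t=q[(q[:,2]>59)&(q[:,2]<66)];print(len(t),np.median(t[:,2]),cv2.minEnclosingCircle(t[:,:2].astype(np.float32)))
t=q[(q[:,2]>75)&(q[:,2]<118)];print(len(t),t.max(0),t.min(0))
g=P[(abs(P[:,0]-555)<30)&(abs(P[:,1]-233)<30)&(P[:,2]>100)&(P[:,2]<125)];print("post",g.mean(0),g[:,2].max(), g[g[:,2]>115].mean(0))
```

```text
18.15 [523.27114314  52.49436428 200.22405328] 48.20351536499552 [-0.64644438 -0.70513935 -0.87918846]
758 62.53314479360989 ((535.0499267578125, 69.8539047241211), 57.23880386352539)
338 [582.9093403  112.5713801  113.95628517] [512.66372318  42.41331473  75.04807503]
post [557.60892208 235.02818597 112.47033234] 119.91846326093281 [555.43439377 233.98721777 117.50062602]
```

View pics/s5c.png

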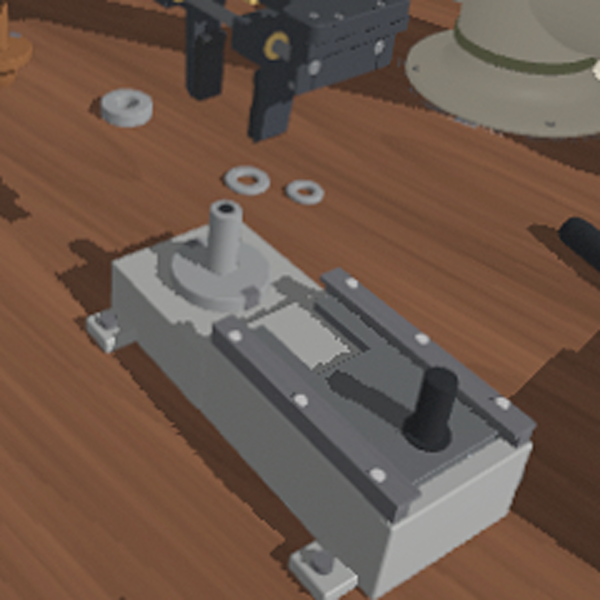

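The arbor stands upright with its flange flat on the block, crop about (220,275). The post is still at about (554.8, 233.8). I'll go back over it.

arm_command(targets=[[[0.075, 0.475, 0], 0, 0], [[0.15, 0.86, 0], 0, 0], [[0.15, 0.86, 0], 0, 0], [[0.15, 0.86, 0], 0, 0], [[0.15, 0.86, 0], 0, 0], [[0.15, 0.86, 0], 0, 0], [[0.15, 0.86, 0], 0, 0], [[0.15, 0.86, 0], 0, 0], [[0.15, 0.86, 0], 0, 0], [[0.15, 0.86, 0], 0, 0], [[0.15, 0.86, 0], 0, 0], [[0, 0, 0], 0, 0], [[0, 0, 0], 0, 0]])

```text
time: 19.28
tcp_pos: [554.2, 234.8, 198.4]
ee_rot: [[-0.986, 0.168, -0.002], [0.168, 0.986, -0.0], [0.001, -0.001, -1.0]]
wrist_force: [-0.2, 0.2, -0.9]
opening: 88.0
```

arm_command(targets=[[[0, 0, -0.4], 0, 0], [[0, 0, -0.7], 0, 0], [[0, 0, -0.7], 0, 0], [[0, 0, -0.7], 0, 0], [[0, 0, -0.7], 0, 0], [[0, 0, -0.7], 0, 0], [[0, 0, -0.6], 0, 0], [[0, 0, -0.4], 0, 0], [[0, 0, -0.27], 0, 0], [[0, 0, 0], 0, 0], [[0, 0, 0], 0, 0]])

```text
time: 20.2
tcp_pos: [554.7, 233.8, 96.1]
ee_rot: [[-0.985, 0.17, 0.0], [0.17, 0.985, -0.0], [-0.0, 0.0, -1.0]]
wrist_force: [0.3, 0.3, 0.6]
opening: 88.2
```

arm_command(targets=[[[0, 0, 0], 0, 1], [[0, 0, 0], 0, 1], [[0, 0, 0], 0, 1], [[0, 0, 0], 0, 1], [[0, 0, 0], 0, 1], [[0, 0, 0], 0, 1], [[0, 0, 0], 0, 1], [[0, 0, 0], 0, 1], [[0, 0, 0], 0, 1], [[0, 0, 0], 0, 1], [[0, 0, 0], 0, 1], [[0, 0, 0], 0, 1]], force=25)

```text
time: 21.2
tcp_pos: [554.6, 234.0, 95.9]
ee_rot: [[-0.985, 0.17, -0.0], [0.17, 0.985, 0.0], [0.0, 0.0, -1.0]]
wrist_force: [0.2, 0.9, -0.4]
opening: 17.2
```

arm_command(targets=[[[-0.034, -0.2, 0], 0, 1], [[-0.068, -0.4, 0], 0, 1], [[-0.068, -0.4, 0], 0, 1], [[-0.068, -0.4, 0], 0, 1], [[-0.068, -0.4, 0], 0, 1], [[-0.068, -0.4, 0], 0, 1], [[-0.068, -0.4, 0], 0, 1], [[-0.068, -0.4, 0], 0, 1], [[-0.068, -0.4, 0], 0, 1], [[-0.068, -0.4, 0], 0, 1], [[-0.068, -0.4, 0], 0, 1], [[-0.068, -0.4, 0], 0, 1], [[-0.034, -0.2, 0], 0, 1], [[0, 0, 0], 0, 1], [[0, 0, 0], 0, 1]])

```text
time: 22.45
tcp_pos: [537.9, 137.2, 95.9]
ee_rot: [[-0.985, 0.17, -0.001], [0.17, 0.985, -0.001], [0.001, -0.001, -1.0]]
wrist_force: [-5.2, -3.0, 2.4]
opening: 17.2
```

arm_command(targets=[[[0, 0, 0], 0, 0.5], [[0, 0, 0], 0, 0.5], [[0, 0, 0], 0, 0.5], [[0, 0, 0], 0, 0.5], [[0, 0, 0], 0, 0.5], [[0, 0, 0], 0, 0.5], [[0, 0, 0.3], 0, 0.5], [[0, 0, 0.6], 0, 0.5], [[0, 0, 0.8], 0, 0.5], [[0, 0, 0.8], 0, 0.5], [[0, 0, 0.8], 0, 0.5], [[0, 0, 0.8], 0, 0.5], [[0, 0, 0.8], 0, 0.5], [[0, 0, 0.8], 0, 0.5], [[0, 0, 0.4], 0, 0.5], [[0, 0, 0], 0, 0.5]])

```text
time: 23.78
tcp_pos: [538.9, 138.1, 219.9]
ee_rot: [[-0.985, 0.17, 0.004], [0.17, 0.986, 0.0], [-0.004, 0.001, -1.0]]
wrist_force: [0.2, 0.1, -0.3]
opening: 44.0
```

arm_command(targets=[[[0, 0.8, 0], 0, 0.5], [[0, 0.8, 0], 0, 0.5], [[0, 0.8, 0], 0, 0.5], [[0, 0.8, 0], 0, 0.5], [[0, 0.8, 0], 0, 0.5], [[0, 0.8, 0], 0, 0.5], [[0, 0.8, 0], 0, 0.5], [[0, 0.8, 0], 0, 0.5], [[0, 0.8, 0], 0, 0.5], [[0, 0.8, 0], 0, 0.5], [[0, 0.8, 0], 0, 0.5], [[0, 0.8, 0], 0, 0.5], [[0, 0, 0], 0, 0.5], [[0, 0, 0], 0, 0.5]])

```text
time: 24.95
tcp_pos: [537.9, 330.1, 216.9]
ee_rot: [[-0.986, 0.169, -0.001], [0.169, 0.986, -0.001], [0.001, -0.001, -1.0]]
wrist_force: [0.7, 0.4, -0.7]
opening: 44.1
```

Run:
```python
from h import *
s=ctrl.read_state(); print(s["time"],s["tcp_pos"],s["opening"],s["wrist_force"])
p,d=ctrl.camera("scene");cv2.imwrite("pics/s6c.png",cv2.resize(p[200:390,300:540,::-1],None,fx=3,fy=3,interpolation=cv2.INTER_CUBIC))
P=cloud("scene",d).reshape(-1,3)
g=P[(abs(P[:,0]-538)<25)&(abs(P[:,1]-137)<30)&(P[:,2]>115)&(P[:,2]<121)];print("post top",len(g),g.mean(0))
t=P[(abs(P[:,0]-523)<25)&(abs(P[:,1]-53)<25)&(P[:,2]>109)&(P[:,2]<116)];print("stem top",len(t),t.mean(0))
p,d=ctrl.camera("top");cv2.imwrite("pics/t6c.png",cv2.resize(p[150:250,160:320,::-1],None,fx=4.5,fy=4.5,interpolation=cv2.INTER_CUBIC))
P=cloud("top",d).reshape(-1,3)
g=P[(abs(P[:,0]-538)<25)&(abs(P[:,1]-137)<30)&(P[:,2]>114)&(P[:,2]<123)];print("post top",len(g),g.mean(0))
t=P[(abs(P[:,0]-523)<25)&(abs(P[:,1]-53)<25)&(P[:,2]>105)&(P[:,2]<118)];print("stem top",len(t),t.mean(0))
```

```text
24.95 [537.94472163 330.1230949  216.8559167 ] 44.110190529086644 [ 0.70683141  0.36048195 -0.69906217]
post top 86 [538.43785444 137.62745573 117.89711992]
stem top 82 [523.75233792  53.87253256 111.4690891 ]
post top 41 [538.30936325 137.92165125 118.25603344]
stem top 64 [523.70986856  51.96094677 112.840829  ]
```

View pics/s6c.png

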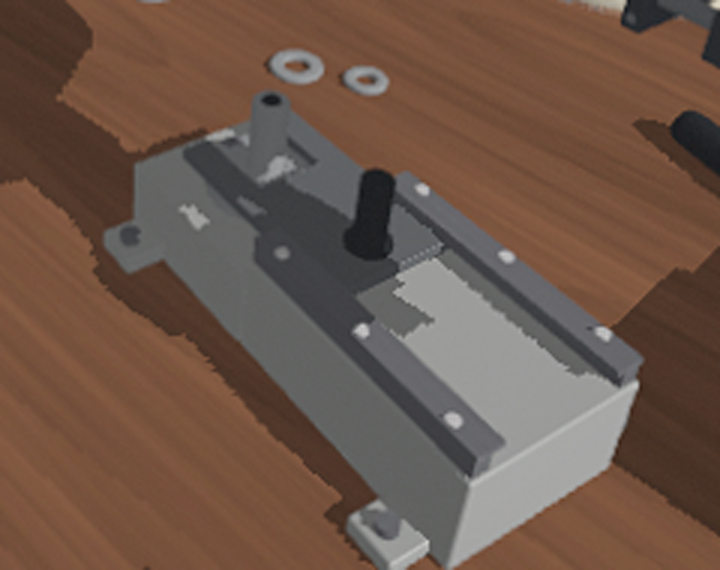

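View pics/t6c.png

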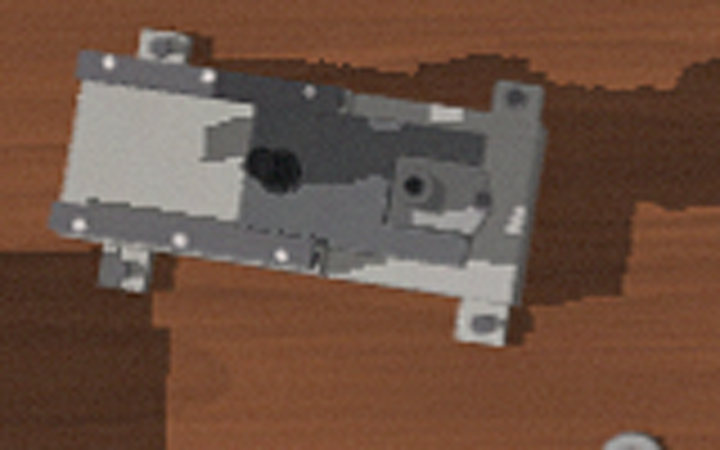

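The fork straddles the stem over the flange, at top crop about (415,185). The post is back within about 1 mm of its home position and the arm is clear, so I'll hand in.

```bash
python3 -c "
from rig import ctrl
print(ctrl.finish_job())"
```

```text
the job is handed in; nothing more can be done
None
```

The small flanged arbor is seated in the pocket with the gate closed over its flange. I handed the job in at about 25 s of the 58 s allowed; no verdict was reported.

**What I did:** I gripped the gate post and slid the gate open about 98 mm. I then took the small flanged arbor by its stem and lowered it until its flange touched the block. Contact showed at the expected height, with the wrist force going from -4 to +6.5 N. After letting go, I slid the gate home, released the post and moved the arm clear.

**Last checks:**
- **Arbor:** in both views its stem is within about 1.5 mm of the pocket's axis. Its top is at 111.5–113 mm, against 112 mm expected for a seated arbor, and it looked upright.
- **Gate:** the post is about 86 mm from the pocket's axis, so the gate is within about 1–2 mm of home. The fork straddles the stem.
- **Disagreements:** the two views differ by about 2 mm on the stem's y position, which is within the calibration error. One automatic fit of the flange circle after seating failed because it also picked up the gate bed, so I judged the seating from the enlarged picture and the stem height instead.

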